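# Slide the thin cutting board out over the block's edge

## Robot

A 6-joint arm with a two-finger parallel gripper is mounted at the origin on the work surface. World frame = base frame: x ahead of the robot, y to its left, z up, the work surface at z = 0. Lengths are in mm, angles in degrees, forces in N, time in s.
With the tool pointing down it reaches from about 300 to 850 mm from the base axis. Payload 4.2 kg.
Tool frame: the origin (TCP) lies midway between the tips of the shut fingers; the grasp point (between the pads) lies 19 mm behind it; y points along the fingers, z is the direction in which the jaws open and shut, and the axes are right-handed (so a half turn about y gives the same grasp; the last joint's range is limited). The gripper opens to 91 mm and grips with 3 to 60 N. Pads are 32 mm wide; open, the fingers measure 118 mm over their backs; the gripper's body (76 mm by 178 mm) begins 60 mm behind the grasp point.
Start: joints at [-66.921, 18.312, 89.639, -0, 72.044, -1.146], TCP at [235.938, -524.386, 180.276] pointing down, gripper open.
Joint ranges: [-177.97, 177.97], [-48.28, 115.42], [12.27, 149.76], [-77.06, 257.06], [2.81, 150.46], [-146.56, 146.56]. Speed limits (degrees/s): [147.25, 147.25, 180, 180, 180, 180].

## Interface

Orientations are given as [roll, pitch, yaw] about the fixed x, y, z axes, in that order (R = Rz(yaw) Ry(pitch) Rx(roll)).
In Python, from workcell import env gives the robot as it stands.
- The arm moves only by the shell command python3 -m handwheel 'ROWS' [FORCE]. ROWS is JSON, a list of rows, each a list of 3 entries, a list of its own where there are three numbers: the opening, from 0 (shut) to 1 (fully open), then the shift along the tool's x, y, z in mm, then the turn, a rotation vector about the tool's x, y, z in degrees. A call has exactly 10 rows; each row shifts and turns the commanded pose from where the row before left it, along the tool's axes as they then stand; what a row does not reach is not made up. A row lasts 1/12 s, in which the tool goes at most 41.7 mm and 7.16 degrees, less where a joint would pass 70% of its speed; a pose out of reach is approached as far as the arm can. A call is refused whole if a number of a shift passes 41.7 or a number of a turn 7.16, either way. A call with a gripper value outside its range is refused whole. The fingers move at their own pace and stop on an object; FORCE is the grip in N (left out, the last holds). Time passes only in rows, so rows that do not move let the fingers close, or fill a call up. It gives the time, the measured TCP pose, the force and the opening at its end, in the units of the state.
- env.state(): the state, without advancing time (a new reading comes with each control period).
- env.grab_frame(name): name is "side" or "top"; returns the picture (400x640x3 uint8, red, green, blue); there is no depth.
- env.camera_info(name): a dict with "fx", "fy", "cx", "cy" (pixels), "k1" (the pictures are not rectified: a ray, as slopes to the right and down, at radius r is drawn at 1 + k1 r^2 times it, then the intrinsics apply), "camera_from_world" (4x4, takes a point from world to camera coordinates). Camera axes: x right, y down, z forward; pixel columns grow to the right and rows downward; lengths in mm; the calibration is good to about 2 mm. A picture is of the moment at which its call begins. camera_info takes no time and is no camera call.
- env.job_done(): hands the job in, once; it reports no verdict.
Trained networks look in the newest picture that a camera, given by its name, has taken for a name from the list of things; names that differ only in an ending like _2 or _b are one class to them, and where a whole thing is asked for, a point or a joint stands for the part that bears it (a point fixed in the world has none). Each returns a list of dicts, best first, with "p" (0 to 1); they miss things now and then, are a little off and sometimes report something else, mostly with a low value. They report only what shows in the picture. A call takes as long as a camera call. They do not tell look-alikes from the thing itself.
- env.masks_of(camera, label): "region" (400x640 bool, what is visible of it) and "location" ([column, row] in pixels, amid what is visible of it).
The state is a dict: "time_s": time; "qpos": joint angles; "qvel": joint speeds; "effort": joint torques, N m; "ee_pos": TCP position; "ee_rot": TCP orientation; "force": force on the tool from outside, world axes, zero at the start; "torque": the same for the moment, N m; "gripper_width": finger opening in mm.
Only numpy, scipy, OpenCV 4.12 (cv2) and the standard library are available. Lean on these libraries where they do the work, as an engineer would, in place of code of your own. Each camera call takes 0.05 s, during which the arm holds its last target.

## Task

The thin white cutting board lies flat on the wooden block and nobody can get their fingers under it. Push it with the fingertips, without lifting it, toward the block's dark front edge (the long edge facing away from the robot) until just its red end, 4 cm, sticks out past that edge, with the board square to the edge and still lying flat on the block. Leave the pineapple, the tub of picks and the scraper where they are, and finish clear of everything.

Things in the scene. Friction and masses are not known exactly. Their poses are not given: they have to be found in the camera images.
- block: Fixed butcher block of pale wood standing on the table, 280 mm (its x) by 480 mm (its y) by 50 mm high; its front face (+x side, away from the robot) is dark wood. Origin: centre of its underside; z up. Its top is 50 mm above the table. It never moves, but stands differently (place and yaw) each time.
- block_edge (a point): Middle of the block's top front edge (block frame x = +140 mm, y = 0, z = 50 mm). Axes as the block's: +x points out over the edge, y runs along the edge.
- board: Loose thin white cutting board, 130 mm (its x) by 160 mm (y) by 8 mm thick, 0.14 to 0.25 kg. Origin: centre of its underside. +x points to its red end; the red band covers the last 40 mm. It starts wholly on the block, red end toward the dark edge, 20 to 80 mm short of it, within 17 degrees of square, with about 70 mm or more of free block behind the middle of its rear edge. Pushing takes 1 to 3 N.
- board_front (a point): Middle of the lower edge of the board's red end (board frame x = +65 mm, y = 0, z = 0).
- pineapple: Bystander: loose peeled yellow pineapple with brown dots and a green crown, standing on the block beside the board, 90 mm across, 180 mm high, 0.8 kg. Origin: centre of its underside.
- tub: Bystander: loose green tub of wooden picks standing on the block on the other side of the board, 72 mm across, 75 mm high (picks to 115 mm), about 0.25 kg. Origin: centre of its underside.
- scraper: Bystander: loose scraper (spatula) with an orange handle, lying on the table to the left (+y) of the block. Its origin is on its underside, about mid length.
There are look-alikes about, which are no part of the job. There is more than one size of the board; the one meant has the size given above.

How it is judged:
By the outcome, as a careful person would: the job done as asked, in the order asked, and still so for the second after the job is handed in, with the robot touching nothing.
It also fails if it takes over 51 s, if anything falls off the work surface, if the arm or the gripper's body presses on something with over 40 N, if the wrist force passes 120 N, or if a joint passes its speed limit or range.

## Working session

There is one attempt and no reset: what is moved stays moved. The work goes in short steps, Python scripts to look and compute and a shell command to move; the robot and the scene stay as the last step left them, time stands still between calls to the robot, and variables do not carry over. Pictures are saved under pics/ and viewed, and the job is handed in when it is done.

```bash
mkdir -p pics; ls
python3 - <<'E'
from workcell import env
import cv2
print(env.state())
for n in("top","side"):
    f=env.grab_frame(n); cv2.imwrite(f"pics/{n}0.png",f[:,:,::-1]); print(n,env.camera_info(n))
E
```

```text
pics
{'time_s': 0.0, 'qpos': array([-6.69208287e+01,  1.83519133e+01,  8.97068274e+01, -1.98612671e-04,
        7.20423882e+01, -1.14839802e+00]), 'qvel': array([-0.03167348,  0.02991339, -0.10642092, -0.14159282, -0.09942899,
        0.03200553]), 'effort': array([ 1.47736740e-03, -4.12454081e+01, -2.31971884e+01,  7.28842034e-02,
        4.58280765e-02, -1.73732460e-04]), 'ee_pos': array([ 235.71513369, -523.85012972,  179.41473896]), 'ee_rot': array([-9.01011124e+01,  1.83803199e-03, -1.55772371e+02]), 'force': array([ 0.10266519, -0.29987507,  0.76656735]), 'torque': array([ 0.02902415, -0.00951549, -0.00607804]), 'gripper_width': 91.44763798071081}
top {'fx': 380.0314538360683, 'fy': 380.0314538360683, 'cx': 321.45677722272256, 'cy': 198.1174473225669, 'k1': -0.03506701121731703, 'camera_from_world': array([[ 8.48307086e-03, -9.99944388e-01,  6.26573224e-03,
        -1.16679518e+01],
       [-9.87068779e-01, -9.37655604e-03, -1.60022827e-01,
         6.58493178e+02],
       [ 1.60072679e-01, -4.82722369e-03, -9.87093428e-01,
         1.28419457e+03],
       [ 0.00000000e+00,  0.00000000e+00,  0.00000000e+00,
         1.00000000e+00]])}
side {'fx': 507.1885778267821, 'fy': 507.1885778267821, 'cx': 318.7219577465554, 'cy': 189.04172601398585, 'k1': -0.06677877135645682, 'camera_from_world': array([[-9.42151615e-01, -3.35160272e-01, -4.23406411e-03,
         5.96781982e+02],
       [-1.62220562e-01,  4.66991044e-01, -8.69254769e-01,
         1.32706578e+02],
       [ 2.93316935e-01, -8.18282932e-01, -4.94346254e-01,
         1.52713787e+03],
       [ 0.00000000e+00,  0.00000000e+00,  0.00000000e+00,
         1.00000000e+00]])}
```

View pics/top0.png

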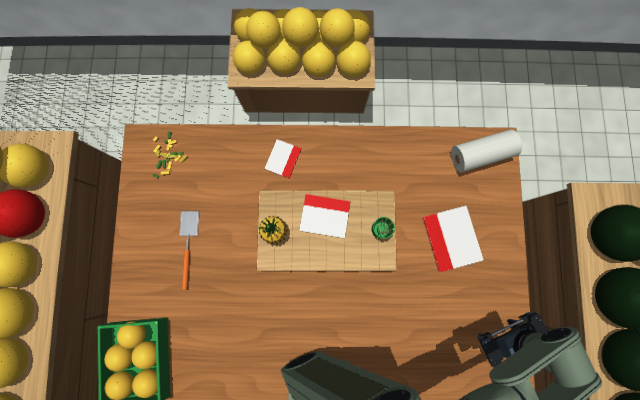

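View pics/side0.png

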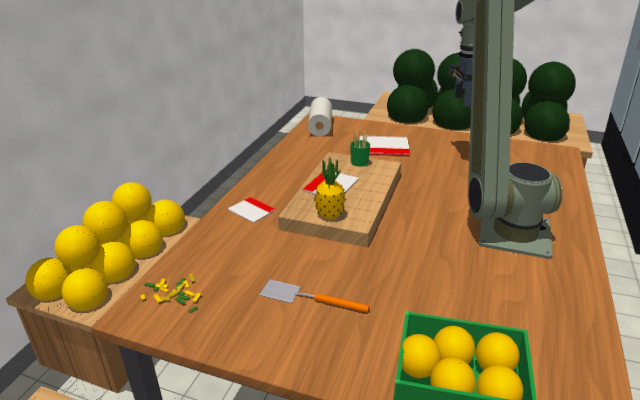

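The top view shows the block spanning about (258–396, 191–271). The target board is on it at (325, 216) with its red end up toward the front edge. The pineapple is at (272, 230) and the tub at (383, 229). The other boards on the table are look-alikes.

```bash
cat > h.py <<'E'
import numpy as np, cv2
from workcell import env
def ray2plane(n,px,z):
    c=env.camera_info(n); T=c["camera_from_world"]
    px=np.asarray(px,float).reshape(-1,2)
    d=(px-[c["cx"],c["cy"]])/[c["fx"],c["fy"]]
    u=d.copy()
    for _ in range(20): u=d/(1+c["k1"]*(u**2).sum(1,keepdims=True))
    R=T[:3,:3];t=T[:3,3]; o=-R.T@t
    v=np.c_[u,np.ones(len(u))]@R
    return (o+v*((z-o[2])/v[:,2])[:,None])[:,:2]
def proj(n,P):
    c=env.camera_info(n); T=c["camera_from_world"]
    q=np.asarray(P,float).reshape(-1,3)@T[:3,:3].T+T[:3,3]; u=q[:,:2]/q[:,2:]
    u=u*(1+c["k1"]*(u**2).sum(1,keepdims=True)); return u*[c["fx"],c["fy"]]+[c["cx"],c["cy"]]
def outline(m):
    cs,_=cv2.findContours(m.astype(np.uint8),cv2.RETR_EXTERNAL,cv2.CHAIN_APPROX_NONE)
    return max(cs,key=cv2.contourArea)[:,0,:]
def rect(n,m,z):
    P=ray2plane(n,outline(m),z).astype(np.float32)
    return cv2.minAreaRect(P)
E
python3 - <<'E'
from h import *
env.grab_frame("top")
for l,z in(("board",58),("block",50),("pineapple",60),("tub",70)):
    for d in env.masks_of("top",l):
        print(l,round(d["p"],2),np.round(d["location"]),d["region"].sum(),np.round(np.hstack(rect("top",d["region"],z)),1))
        if l in("board","block"): np.save(f"pics/{l}_{int(d['location'][0])}.npy",d["region"])
E
python3 - <<'E'
import cv2
f=cv2.imread("pics/top0.png")[170:290,240:420]
cv2.imwrite("pics/crop0.png",cv2.resize(f,None,fx=4.4,fy=4.4,interpolation=cv2.INTER_NEAREST))
E
```

```text
board 0.77 [325. 215.] 1675 [596.5 -16.6 162.1 131.3  81.4]
board 0.72 [284. 161.] 818 [799.3 134.1  95.6 115.4  69.1]
board 0.66 [451. 240.] 2735 [ 521.7 -461.4  198.4  174.5   15.4]
block 0.81 [327. 242.] 8153 [547.2 -23.9 275.2 480.1   0.6]
pineapple 0.62 [271. 231.] 592 [543.7 161.5  88.8  94.4  46.3]
tub 0.84 [384. 227.] 353 [ 552.2 -216.4   72.2   69.1   44.9]
```

View pics/crop0.png

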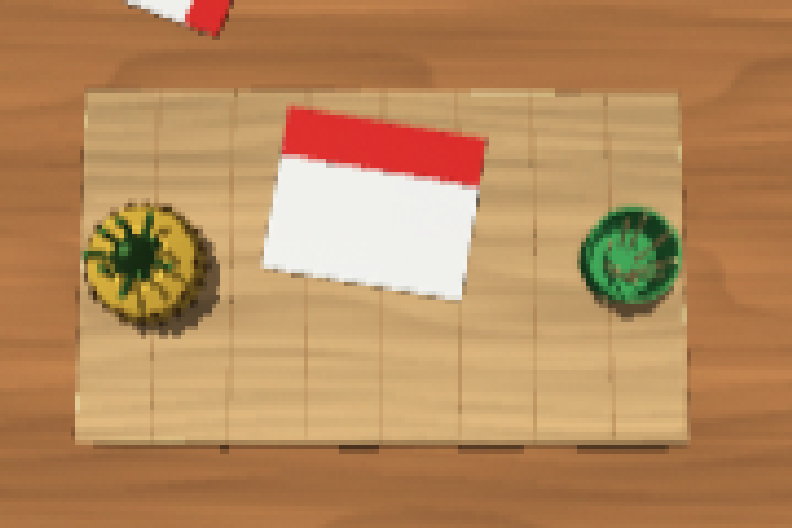

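```bash
cat >> h.py <<'E'
from scipy.optimize import least_squares
from scipy.ndimage import map_coordinates
def rotm(a): a=np.radians(a); return np.array([[np.cos(a),-np.sin(a)],[np.sin(a),np.cos(a)]])
def fit(cam,img,pose,L,W,z,edges,w=4,skip=lambda p:False):
    """edges: local-frame segments ((x,y),(x,y)); refine pose x,y,yaw to colour-gradient peaks"""
    im=cv2.GaussianBlur(img.astype(float),(0,0),0.7); pose=np.array(pose,float)
    for it in range(4):
        Q=[];Eid=[]
        loc=[]
        for a,b in edges:
            for s in np.linspace(.06,.94,40):
                l=np.array(a)+(np.array(b)-a)*s
                tang=(np.array(b)-a)/np.linalg.norm(np.array(b)-a)
                wp=rotm(pose[2])@l+pose[:2]; wt=rotm(pose[2])@tang
                p=proj(cam,[*wp,z])[0]; p2=proj(cam,[*(wp+wt*5),z])[0]
                t=(p2-p)/np.linalg.norm(p2-p); n=np.array([-t[1],t[0]])
                if skip(p): continue
                ww=w if it<2 else 2.5
                s_=np.arange(-ww,ww+.01,.25); pts=p+s_[:,None]*n
                v=np.stack([map_coordinates(im[:,:,c],[pts[:,1],pts[:,0]],order=1) for c in range(3)],1)
                g=np.linalg.norm(np.gradient(v,axis=0),axis=1)
                k=g.argmax()
                if g[k]<3: continue
                sel=slice(max(0,k-3),k+4); q=p+n*(s_[sel]@g[sel]/g[sel].sum())
                Q.append(q); loc.append((l,np.array([-tang[1],tang[0]])))
        P=ray2plane(cam,Q,z); l0=np.array([l for l,_ in loc]); nn=np.array([n for _,n in loc])
        f=lambda x:(((P-x[:2])@rotm(x[2])-l0)*nn).sum(1)
        r=least_squares(f,pose,loss="soft_l1",f_scale=1.0); pose=r.x
    return pose,f(pose),nn
def rectE(L,W,which):
    x,y=L/2,W/2
    d={"f":((x,-y),(x,y)),"b":((-x,-y),(-x,y)),"l":((-x,y),(x,y)),"r":((-x,-y),(x,-y))}
    return [d[c] for c in which]
def report(pb,pk,):
    R=rotm(pk[2]); lo=R.T@(np.array(pb[:2])-pk[:2]); yaw=(pb[2]-pk[2])
    c=[lo+rotm(yaw)@np.array([65,s]) for s in(80,0,-80)]
    print("block",np.round(pk,2),"board",np.round(pb,2),"rel yaw %.2f"%yaw,"local",np.round(lo,1),"overhang L/M/R",[round(q[0]-140,1) for q in c])
E
python3 - <<'E'
from h import *
f=cv2.imread("pics/top0.png")[:,:,::-1]
for e in("fblr","flr"):
  pk,r,n=fit("top",f,(547,-24,0.6),280,480,50,rectE(280,480,e)); 
  print(e,pk,np.abs(r).mean(), [ (np.round(k,0),round(np.median(r[(n==k).all(1)]),2)) for k in np.unique(n,axis=0)])
pb,r,n=fit("top",f,(596,-16.6,-8.6),130,160,58,rectE(130,160,"fblr")); print(np.abs(r).mean())
report(pb,pk)
s=cv2.imread("pics/side0.png")[:,:,::-1]
pk2,r,n=fit("side",s,pk,280,480,50,rectE(280,480,"fbl")); print(pk2,np.abs(r).mean())
for n,im in(("top",f),("side",s)):
  o=cv2.resize(im[:,:,::-1],None,fx=4,fy=4)
  for p,L,W,z in((pk,280,480,50),(pb,130,160,58)):
    c=[[*(rotm(p[2])@q+p[:2]),z] for q in np.array([[1,1],[1,-1],[-1,-1],[-1,1]])*[L/2,W/2]]
    q=proj(n,c)*4+1.5; cv2.polylines(o,[np.round(q).astype(int)],True,(255,0,255),1)
  o=o[720:1120,1000:1640] if n=="top" else o[560:1040,1100:1640]
  cv2.imwrite(f"pics/ov_{n}.png",o)
E
```

```text
fblr [ 5.49126285e+02 -2.39579414e+01  3.14894952e-01] 1.8161791913704324 [(array([-1.,  0.]), np.float64(0.2)), (array([-0.,  1.]), np.float64(-0.05))]
flr [ 5.48263292e+02 -2.38717012e+01  2.57501364e-01] 1.866748395644678 [(array([-1.,  0.]), np.float64(-0.16)), (array([-0.,  1.]), np.float64(-0.01))]Traceback (most recent call last):
  File "<stdin>", line 6, in <module>
  File "h.py", line 36, in fit
    p=proj(cam,[*wp,z])[0]; p2=proj(cam,[*(wp+wt*5),z])[0]
      ~~~~^^^^^^^^^^^^^
  File "h.py", line 13, in proj
    c=env.camera_info(n); T=c["camera_from_world"]
ValueError: time passes only in moves, steps and waits
```

```bash
sed -i 's/env.camera_info(n)/cinfo(n)/; 2a import functools\n@functools.lru_cache(None)\ndef cinfo(n): return env.camera_info(n)' h.py
cat >> h.py <<'E'
def measure(f,s,pk0=None,pb0=None,tag=""):
    pk=pk0
    pb,r,n=fit("top",f,pb0,130,160,58,rectE(130,160,"fblr")); print("board resid",np.abs(r).mean())
    report(pb,pk)
    for n,im in(("top",f),("side",s)):
      if im is None: continue
      o=cv2.resize(im[:,:,::-1],None,fx=4,fy=4)
      for p,L,W,z in((pk,280,480,50),(pb,130,160,58)):
        c=[[*(rotm(p[2])@q+p[:2]),z] for q in np.array([[1,1],[1,-1],[-1,-1],[-1,1]])*[L/2,W/2]]
        q=proj(n,c)*4+1.5; cv2.polylines(o,[np.round(q).astype(int)],True,(255,0,255),1)
      o=o[720:1120,1000:1640] if n=="top" else o[560:1040,1100:1640]
      cv2.imwrite(f"pics/ov{tag}_{n}.png",o)
    return pb
E
python3 - <<'E'
from h import *
f=cv2.imread("pics/top0.png")[:,:,::-1].copy()
s=cv2.imread("pics/side0.png")[:,:,::-1].copy()
for e in("fblr","flr","f","b"):
  pp,r,n=fit("top",f,(547,-24,0.6),280,480,50,rectE(280,480,e)); print(e,np.round(pp,2),np.abs(r).mean())
  if e=="fblr": pk=pp
p2,r,n=fit("side",s,pk,280,480,50,rectE(280,480,"fbl")); print("side",p2,np.abs(r).mean())
measure(f,s,pk,(596,-16.6,-8.6))
print(env.state()["time_s"])
E
```

```text
fblr [ 5.4913e+02 -2.3960e+01  3.1000e-01] 1.8161791913704324
flr [ 5.4826e+02 -2.3870e+01  2.6000e-01] 1.866748395644678Traceback (most recent call last):
  File "<stdin>", line 5, in <module>
  File "h.py", line 52, in fit
    r=least_squares(f,pose,loss="soft_l1",f_scale=1.0); pose=r.x
    return func(*args, **kwargs)
    vector_fun = VectorFunction(
        fun_wrapped,
    ...<6 lines>...
        workers=workers
    )
    self._update_fun()
    ~~~~~~~~~~~~~~~~^^
    self.f = self.fun_wrapped(xp_copy(self.x))
             ~~~~~~~~~~~~~~~~^^^^^^^^^^^^^^^^^
    return np.atleast_1d(self.fun(x))
                         ~~~~~~~~^^^
    return self.f(x, *self.args, **self.kwargs)
           ~~~~~~^^^^^^^^^^^^^^^^^^^^^^^^^^^^^^
  File "h.py", line 51, in <lambda>
    f=lambda x:(((P-x[:2])@rotm(x[2])-l0)*nn).sum(1)
                 ~~~~~~~~~~~~~~~~~~~~^~~
ValueError: operands could not be broadcast together with shapes (0,2) (0,)
```

Run:
```python
from h import *
f=cv2.imread("pics/top0.png")[:,:,::-1].copy()
s=cv2.imread("pics/side0.png")[:,:,::-1].copy()
pk,r,n=fit("top",f,(547,-24,0.6),280,480,50,rectE(280,480,"fblr"))
for e in("fbl","fl"):
  p2,r,n=fit("side",s,pk,280,480,50,rectE(280,480,e)); print("side",p2,np.abs(r).mean())
measure(f,s,pk,(596,-16.6,-8.6))
print(env.state()["time_s"])
```

```text
side [ 5.47484426e+02 -1.78880967e+01  2.70262630e-01] 1.0636774480429674
side [ 5.46507540e+02 -1.79511552e+01  2.39597106e-01] 1.256677084534288
board resid 0.6032168853516436
block [ 5.4913e+02 -2.3960e+01  3.1000e-01] board [596.65 -16.91  -9.14] rel yaw -9.46 local [47.6  6.8] overhang L/M/R [np.float64(-15.2), np.float64(-28.3), np.float64(-41.5)]
0.35
```

View pics/ov_top.png

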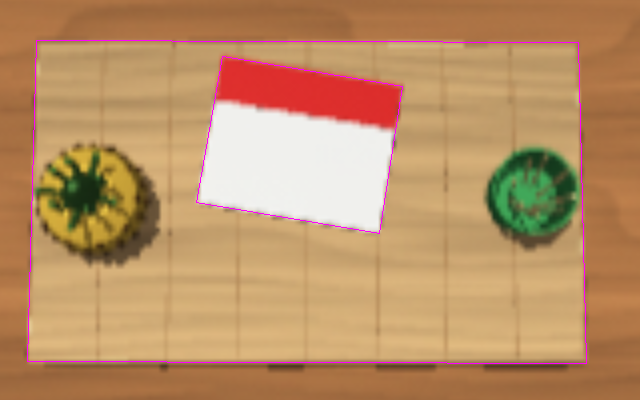

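View pics/ov_side.png

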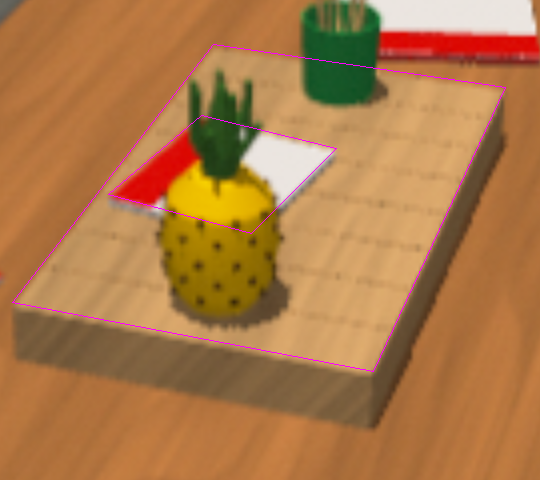

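The overlay hugs both outlines. The board's yaw relative to the block is −9.5°, and its front middle is 28 mm short of the edge. I'll push the rear edge with the open fingers spread along the edge, which gives two contacts and squares the board as it moves. First I turn the tool by −24° yaw.

```bash
python3 -m handwheel '[[1,[0,0,0],[0,6,0]],[1,[0,0,0],[0,6,0]],[1,[0,0,0],[0,6,0]],[1,[0,0,0],[0,5.9,0]],[1,[0,-15,0],[0,0,0]],[1,[0,-15,0],[0,0,0]],[1,[0,0,-20],[0,0,0]],[1,[0,0,-20],[0,0,0]],[1,[0,0,0],[0,0,0]],[1,[0,0,0],[0,0,0]]]'
```

```text
time_s: 1.18
ee_pos: [235.8, -484.1, 210.6]
ee_rot: [-89.9, 0.0, -179.6]
force: [-0.3, -0.6, 0.1]
gripper_width: 91.0
```

Run:
```python
from h import *
# bystander positions
for n,l,z in(("side","pineapple",130),("side","tub",85),("side","scraper",5)):
    env.grab_frame(n) if l=="pineapple" else 0
    for d in env.masks_of(n,l)[:2]:
        o=outline(d["region"]); print(l,round(d["p"],2),d["location"],o.min(0),o.max(0),ray2plane(n,d["location"],z))
        if l!="scraper":
            b=o[o[:,1].argmax()]; print(" bottom", ray2plane(n,b,50))
```

```text
pineapple 0.66 [329.5, 192.2] [314 158] [345 219] [[540.48932729 165.37618633]]
 bottom [[540.42325265 187.36398849]]
pineapple 0.3 [335.1, 182.4] [336 175] [356 190] [[543.3412028 103.4297208]]
 bottom [[543.85454194   4.52710766]]
tub 0.7 [359.5, 150.3] [350 134] [369 166] [[ 558.80865352 -233.0033618 ]]
 bottom [[ 557.56123248 -173.37772086]]
scraper 0.94 [291.2, 295.1] [261 280] [298 302] [[534.28196195 486.98907352]]
```

```bash
python3 -m handwheel '[[1,[-18,0,-36],[0,0,0]],[1,[-18,0,-36],[0,0,0]],[1,[-18,0,-36],[0,0,0]],[1,[-18,0,-36],[0,0,0]],[1,[-18,0,-36],[0,0,0]],[1,[-18,0,-36],[0,0,0]],[1,[-18,0,-36],[0,0,0]],[1,[-18,0,-36],[0,0,0]],[1,[-18,0,-36],[0,0,0]],[1,[-18,0,-36],[0,0,0]]]'
```

```text
time_s: 2.22
ee_pos: [414.7, -122.0, 210.4]
ee_rot: [-90.0, 0.0, -179.7]
force: [0.9, 0.7, 1.0]
gripper_width: 91.1
```

```bash
python3 -m handwheel '[[1,[-18,0,-32],[0,0,0]],[1,[-18,0,-32],[0,0,0]],[1,[-19,0,-33],[0,0,0]],[1,[0,30,0],[0,0,0]],[1,[0,30,0],[0,0,0]],[1,[0,30,0],[0,0,0]],[1,[0,25,0],[0,0,0]],[1,[0,15,0],[0,0,0]],[1,[0,10,0],[0,0,0]],[1,[0,0,0],[0,0,0]]]'
python3 - <<'E'
from h import *
f=env.grab_frame("side");s=env.grab_frame("top")
print(env.state()["ee_pos"])
o=cv2.resize(f[130:260,260:440],None,fx=4.2,fy=4.2); cv2.imwrite("pics/s1.png",o[:,:,::-1])
o=cv2.resize(s[170:290,240:420],None,fx=4.2,fy=4.2); cv2.imwrite("pics/t1.png",o[:,:,::-1])
E
```

```text
time_s: 3.05
ee_pos: [466.8, -26.2, 67.9]
ee_rot: [-90.0, -0.3, -179.7]
force: [-0.2, -0.0, 0.4]
gripper_width: 91.4
[468.64182859 -26.29075346  70.14763176]
```

View pics/s1.png

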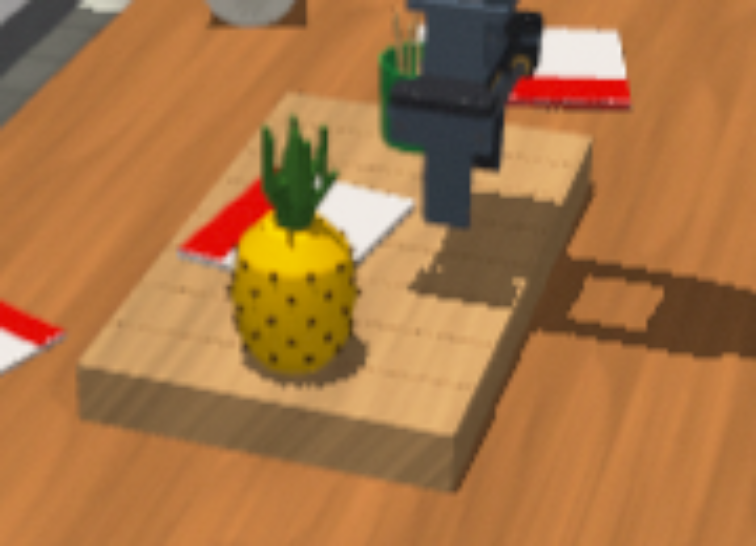

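View pics/t1.png

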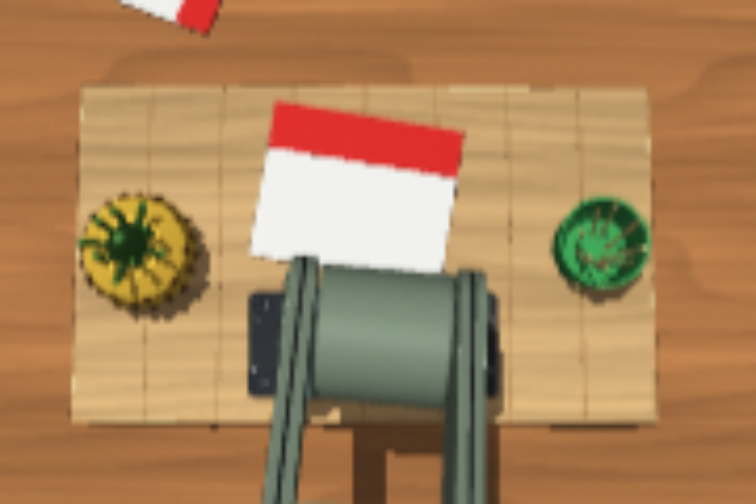

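The fingers hover behind the board, and the pineapple and tub are well clear on either side. I'll lower to about 54 mm.

```bash
python3 -m handwheel '[[1,[0,6,0],[0,0,0]],[1,[0,4,0],[0,0,0]],[1,[0,4,0],[0,0,0]],[1,[0,0,0],[0,0,0]],[1,[0,0,0],[0,0,0]],[1,[0,0,0],[0,0,0]],[1,[0,0,0],[0,0,0]],[1,[0,0,0],[0,0,0]],[1,[0,0,0],[0,0,0]],[1,[0,0,0],[0,0,0]]]'
```

```text
time_s: 3.98
ee_pos: [468.2, -26.1, 56.4]
ee_rot: [-90.0, 0.0, -179.7]
force: [0.3, -0.1, 1.1]
gripper_width: 91.2
```

```bash
python3 -m handwheel '[[1,[0,1.5,0],[0,0,0]],[1,[0,1,0],[0,0,0]],[1,[0,0,0],[0,0,0]],[1,[-5,0,0],[0,0,0]],[1,[-6,0,0],[0,0,0]],[1,[-6,0,0],[0,0,0]],[1,[-6,0,0],[0,0,0]],[1,[-6,0,0],[0,0,0]],[1,[-4,0,0],[0,0,0]],[1,[0,0,0],[0,0,0]]]'
```

```text
time_s: 4.82
ee_pos: [502.4, -25.9, 53.7]
ee_rot: [-90.0, 0.1, -179.7]
force: [-0.5, -0.2, 0.3]
gripper_width: 91.2
```

```bash
python3 -m handwheel '[[1,[-3,0,0],[0,0,0]],[1,[-3,0,0],[0,0,0]],[1,[-3,0,0],[0,0,0]],[1,[-3,0,0],[0,0,0]],[1,[-3,0,0],[0,0,0]],[1,[-3,0,0],[0,0,0]],[1,[-3,0,0],[0,0,0]],[1,[-3,0,0],[0,0,0]],[1,[-3,0,0],[0,0,0]],[1,[0,0,0],[0,0,0]]]'
python3 - <<'E'
from h import *
f=env.grab_frame("side");s=env.grab_frame("top")
print(env.state()["ee_pos"],env.state()["force"])
o=cv2.resize(f[130:260,260:440],None,fx=4.2,fy=4.2); cv2.imwrite("pics/s2.png",o[:,:,::-1])
o=cv2.resize(s[170:290,240:420],None,fx=4.2,fy=4.2); cv2.imwrite("pics/t2.png",o[:,:,::-1])
E
```

```text
time_s: 5.65
ee_pos: [528.9, -25.7, 53.8]
ee_rot: [-90.0, 0.0, -179.7]
force: [-0.2, 0.2, -0.1]
gripper_width: 91.0
[528.10543473 -25.7301052   53.67810007] [ 0.27832132  0.43985307 -0.05753783]
```

View pics/s2.png

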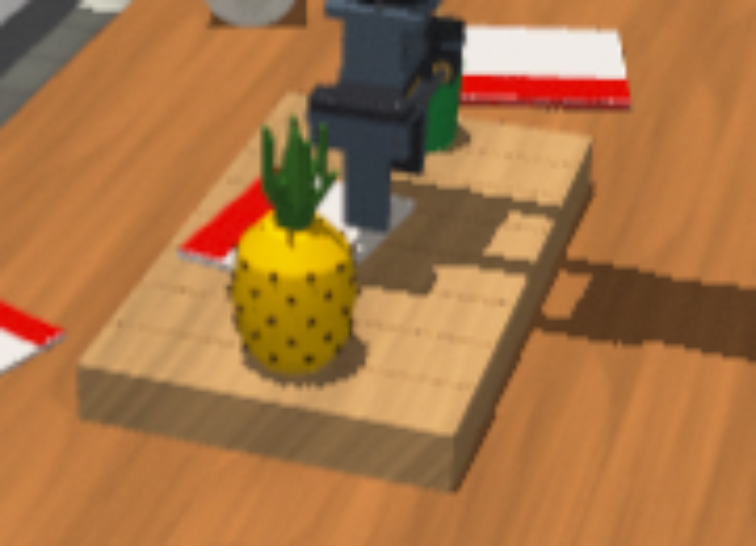

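View pics/t2.png

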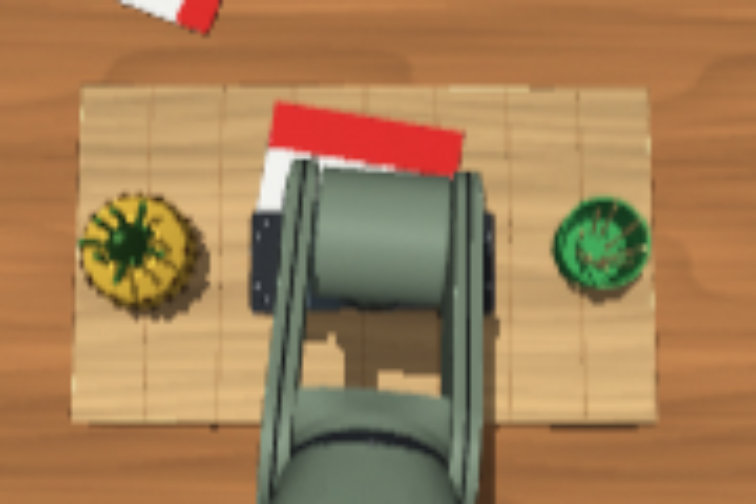

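The board hasn't moved and there's no force, so the open fingertips seem to pass over it. The tips probably sit higher when open. I'll measure the near fingertip in the side view.

Run:
```python
from h import *
for px in((341.9,182.9),(352.9,184.3)):
    for z in (50,56,60,65,70,75): print(px,z,np.round(ray2plane("side",px,z)[0],1))
```

```text
(341.9, 182.9) 50 [564.6 -39.1]
(341.9, 182.9) 56 [561.5 -28.7]
(341.9, 182.9) 60 [559.4 -21.7]
(341.9, 182.9) 65 [556.8 -13. ]
(341.9, 182.9) 70 [554.2  -4.4]
(341.9, 182.9) 75 [551.6   4.3]
(352.9, 184.3) 50 [527.1 -41.9]
(352.9, 184.3) 56 [524.2 -31.5]
(352.9, 184.3) 60 [522.3 -24.5]
(352.9, 184.3) 65 [520.  -15.8]
(352.9, 184.3) 70 [517.6  -7.1]
(352.9, 184.3) 75 [515.2   1.6]
```

Run:
```python
from h import *
f=env.grab_frame("side")
o=cv2.resize(f[130:200,310:390],None,fx=8,fy=8,interpolation=cv2.INTER_NEAREST)
for z in(54,70,80,90):
  for y in (-85,33):
    for x in (512,544):
        q=(proj("side",[x,y,z])[0]-[310,130]+.5)*8; cv2.circle(o,tuple(int(v) for v in q),3,(255,0,255) if y>0 else (0,255,255),-1)
cv2.imwrite("pics/s3.png",o[:,:,::-1])
```

```text
(no output)
```

View pics/s3.png

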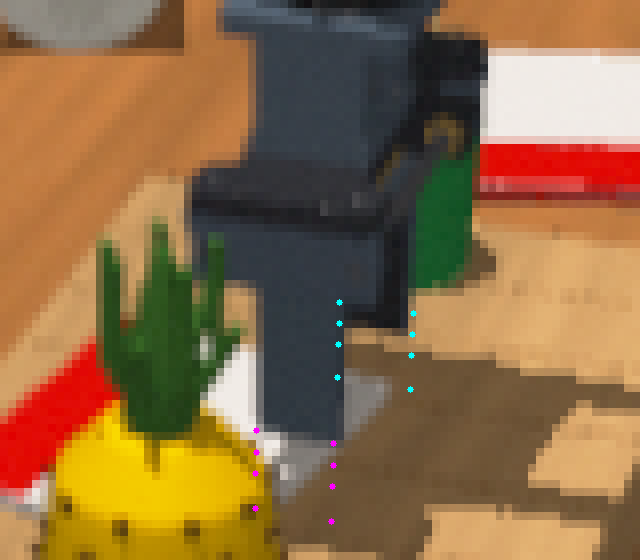

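The near fingertip ends at about z≈85–90 and the far one at about 82. The open tips are therefore about 30 mm above the TCP and hovering over the board. I'll back off, lower, and check.

```bash
python3 -m handwheel '[[1,[15,0,0],[0,0,0]],[1,[15,0,0],[0,0,0]],[1,[15,0,0],[0,0,0]],[1,[10,0,0],[0,0,0]],[1,[0,0,0],[0,0,0]],[1,[0,6,0],[0,0,0]],[1,[0,6,0],[0,0,0]],[1,[0,3,0],[0,0,0]],[1,[0,0,0],[0,0,0]],[1,[0,0,0],[0,0,0]]]'
python3 - <<'E'
from h import *
f=env.grab_frame("side")
st=env.state();print(st["ee_pos"],st["force"])
o=cv2.resize(f[130:210,310:410],None,fx=8,fy=8,interpolation=cv2.INTER_NEAREST)
x0=st["ee_pos"][0]
for z in(50,58,66,74):
  for y in (-85,33):
    for x in (x0-16,x0+16):
        q=(proj("side",[x,y,z])[0]-[310,130]+.5)*8; cv2.circle(o,tuple(int(v) for v in q),3,(255,0,255) if y>0 else (0,255,255),-1)
cv2.imwrite("pics/s4.png",o[:,:,::-1])
E
```

```text
time_s: 6.63
ee_pos: [473.3, -26.0, 38.2]
ee_rot: [-90.0, -0.0, -179.7]
force: [0.1, 0.1, 0.9]
gripper_width: 91.0
[473.47485372 -26.04153607  38.47473169] [-0.30896436  0.38431438  0.40893283]
```

View pics/s4.png

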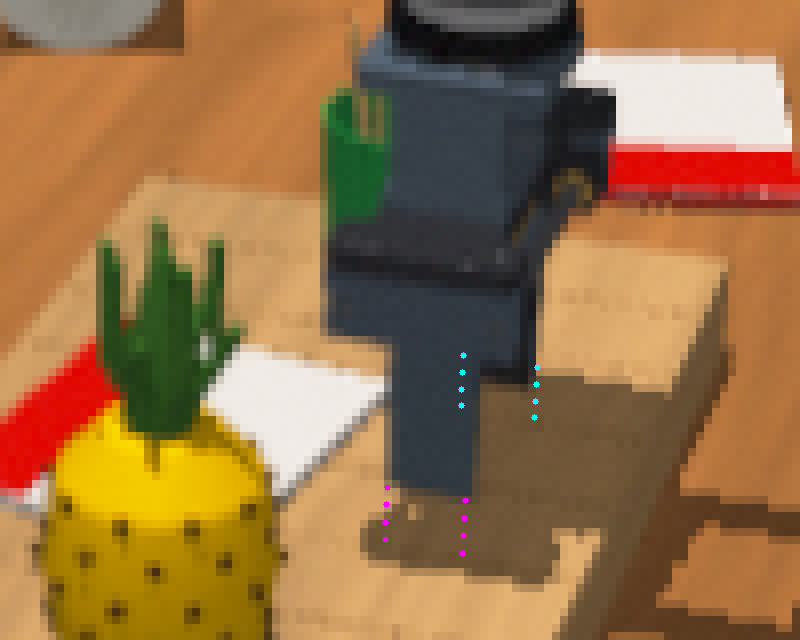

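The tips are now about z≈70 with the TCP at 38. I'll lower another 15 mm.

```bash
python3 -m handwheel '[[1,[0,5,0],[0,0,0]],[1,[0,4,0],[0,0,0]],[1,[0,2,0],[0,0,0]],[1,[0,2,0],[0,0,0]],[1,[0,1,0],[0,0,0]],[1,[0,0,0],[0,0,0]],[1,[0,0,0],[0,0,0]],[1,[0,0,0],[0,0,0]],[1,[0,0,0],[0,0,0]],[1,[0,0,0],[0,0,0]]]'
python3 - <<'E'
from h import *
f=env.grab_frame("side")
st=env.state();print(st["ee_pos"],st["force"])
o=cv2.resize(f[130:210,310:410],None,fx=8,fy=8,interpolation=cv2.INTER_NEAREST)
x0=st["ee_pos"][0]
for z in(50,58,66):
  for y in (-85,33):
    for x in (x0-16,x0+16):
        q=(proj("side",[x,y,z])[0]-[310,130]+.5)*8; cv2.circle(o,tuple(int(v) for v in q),3,(255,0,255) if y>0 else (0,255,255),-1)
cv2.imwrite("pics/s5.png",o[:,:,::-1])
E
```

```text
time_s: 7.52
ee_pos: [473.2, -26.1, 24.9]
ee_rot: [-90.0, 0.0, -179.7]
force: [-0.6, -0.3, 0.6]
gripper_width: 91.5
[473.20400508 -26.05767481  24.86970092] [ 0.15866305 -0.93002471 -0.44003666]
```

View pics/s5.png

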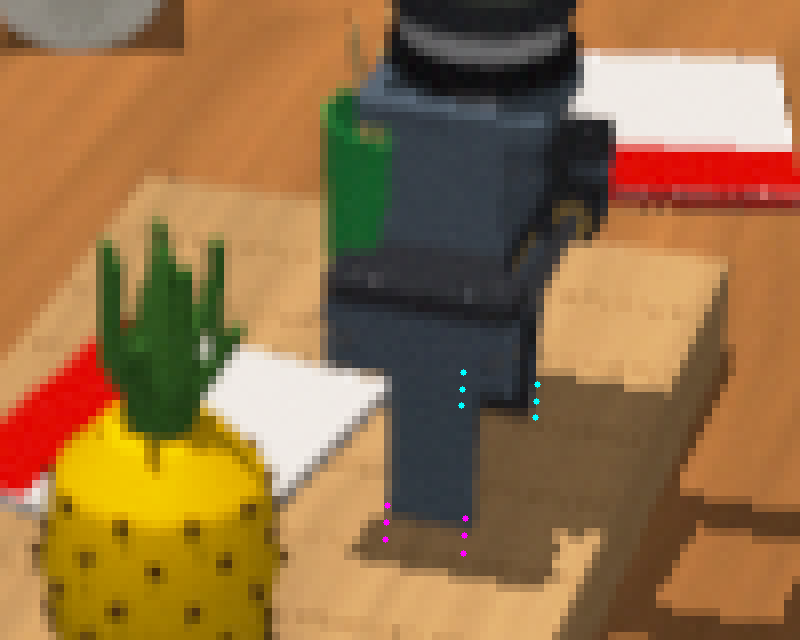

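```bash
python3 -m handwheel '[[1,[0,1,0],[0,0,0]],[1,[0,1,0],[0,0,0]],[1,[0,1,0],[0,0,0]],[1,[0,1,0],[0,0,0]],[1,[0,0,0],[0,0,0]],[1,[0,0,0],[0,0,0]],[1,[0,0,0],[0,0,0]],[1,[0,0,0],[0,0,0]],[1,[0,0,0],[0,0,0]],[1,[0,0,0],[0,0,0]]]'
python3 -c "
from workcell import env
s=env.state();print(s['ee_pos'],s['force'])"
```

```text
time_s: 8.4
ee_pos: [473.2, -26.0, 20.8]
ee_rot: [-90.0, 0.0, -179.7]
force: [0.1, -0.1, 0.2]
gripper_width: 91.4
[473.15080887 -26.04835804  20.78739907] [ 0.07972204 -0.13567333  0.18652381]
```

```bash
python3 -m handwheel '[[1,[0,1,0],[0,0,0]],[1,[0,1,0],[0,0,0]],[1,[0,0,0],[0,0,0]],[1,[0,0,0],[0,0,0]],[1,[0,0,0],[0,0,0]],[1,[0,0,0],[0,0,0]],[1,[0,0,0],[0,0,0]],[1,[0,0,0],[0,0,0]],[1,[0,0,0],[0,0,0]],[1,[0,0,0],[0,0,0]]]'
python3 - <<'E'
from h import *
f=env.grab_frame("side")
st=env.state();print(st["ee_pos"],st["force"])
o=cv2.resize(f[150:210,320:400],None,fx=10,fy=10,interpolation=cv2.INTER_NEAREST)
cv2.imwrite("pics/s6.png",o[:,:,::-1])
E
```

```text
time_s: 9.23
ee_pos: [473.2, -26.1, 18.8]
ee_rot: [-90.0, 0.0, -179.7]
force: [-0.3, 0.5, 0.7]
gripper_width: 91.0
[473.125498   -26.04468334  18.74368453] [-0.20347445 -0.24935725  0.01968204]
```

View pics/s6.png

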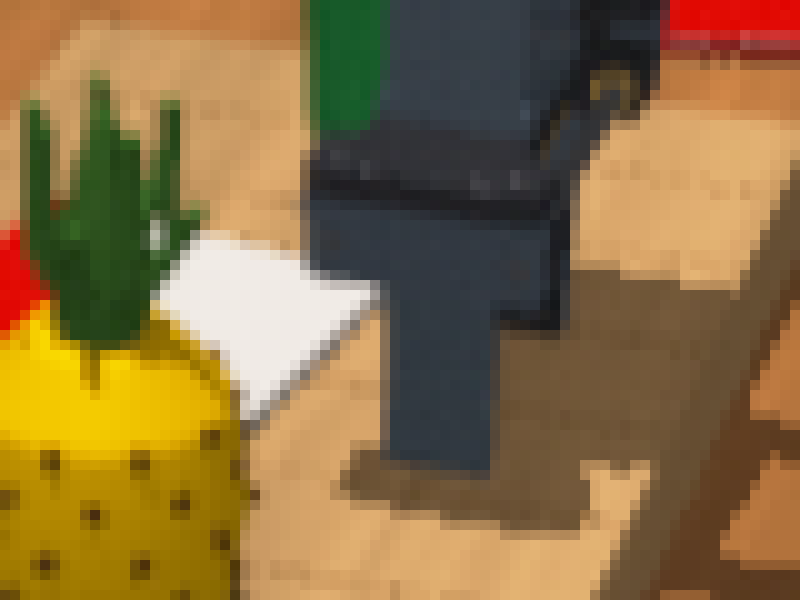

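```bash
python3 -m handwheel '[[1,[0,1,0],[0,0,0]],[1,[0,0,0],[0,0,0]],[1,[0,0,0],[0,0,0]],[1,[0,0,0],[0,0,0]],[1,[0,1,0],[0,0,0]],[1,[0,0,0],[0,0,0]],[1,[0,0,0],[0,0,0]],[1,[0,0,0],[0,0,0]],[1,[0,0,0],[0,0,0]],[1,[0,0,0],[0,0,0]]]'; python3 -c "
from workcell import env
s=env.state();print(s['ee_pos'],s['force'])"
```

```text
time_s: 10.12
ee_pos: [473.1, -26.0, 16.7]
ee_rot: [-90.0, 0.0, -179.7]
force: [-0.5, 0.3, 0.2]
gripper_width: 91.2
[473.11791199 -26.0369189   16.73240448] [-0.52430345  0.25477469  0.21487012]
```

```bash
python3 -m handwheel '[[1,[-5,0,0],[0,0,0]],[1,[-6,0,0],[0,0,0]],[1,[-6,0,0],[0,0,0]],[1,[-6,0,0],[0,0,0]],[1,[-5,0,0],[0,0,0]],[1,[-3,0,0],[0,0,0]],[1,[-3,0,0],[0,0,0]],[1,[-3,0,0],[0,0,0]],[1,[-3,0,0],[0,0,0]],[1,[0,0,0],[0,0,0]]]'
python3 - <<'E'
from h import *
f=env.grab_frame("side");s=env.grab_frame("top")
st=env.state();print(st["ee_pos"],st["force"])
o=cv2.resize(f[140:220,290:390],None,fx=7,fy=7); cv2.imwrite("pics/s7.png",o[:,:,::-1])
o=cv2.resize(s[170:290,240:420],None,fx=4.2,fy=4.2); cv2.imwrite("pics/t7.png",o[:,:,::-1])
E
```

```text
time_s: 10.95
ee_pos: [510.4, -25.9, 16.7]
ee_rot: [-90.0, -0.3, -179.7]
force: [-0.9, -0.4, -0.2]
gripper_width: 91.2
[512.76983201 -25.90227308  16.6418658 ] [-0.73690782  0.61524332 -0.22536279]
```

View pics/s7.png

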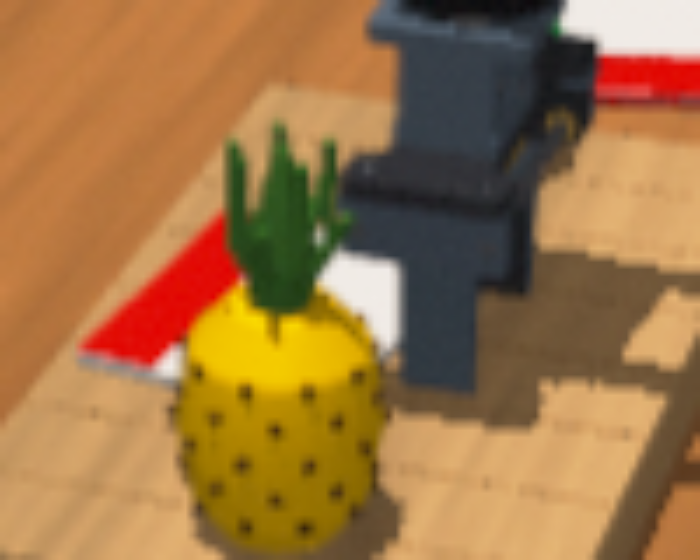

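View pics/t7.png

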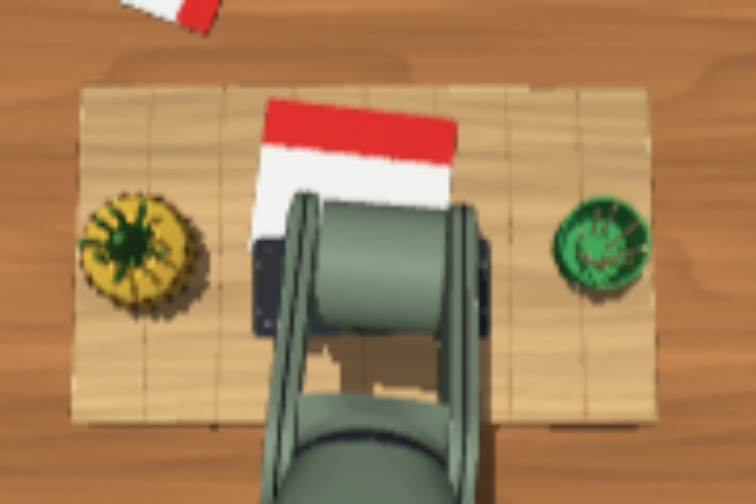

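Contact works: the board's right side advanced and it's now turning square. I'll keep pushing.

```bash
python3 -m handwheel '[[1,[-3,0,0],[0,0,0]],[1,[-3,0,0],[0,0,0]],[1,[-3,0,0],[0,0,0]],[1,[-3,0,0],[0,0,0]],[1,[-3,0,0],[0,0,0]],[1,[-3,0,0],[0,0,0]],[1,[-3,0,0],[0,0,0]],[1,[-3,0,0],[0,0,0]],[1,[-3,0,0],[0,0,0]],[1,[0,0,0],[0,0,0]]]'
cat >> h.py <<'E'
PK=np.array([549.13,-23.96,0.315])
def look(tag,pb0,edges=None):
    f=env.grab_frame("side");s=env.grab_frame("top")
    st=env.state();print(st["time_s"],st["ee_pos"],st["force"])
    o=cv2.resize(f[140:220,290:390],None,fx=7,fy=7); cv2.imwrite(f"pics/s{tag}.png",o[:,:,::-1])
    x,y=65,80
    E=edges or [((x,-y),(x,y)),((20,y),(x,y)),((20,-y),(x,-y))]
    pb,r,n=fit("top",s,pb0,130,160,58,E,w=6); print("resid",np.abs(r).mean(),len(r)); report(pb,PK)
    o=cv2.resize(s[:,:,::-1],None,fx=4,fy=4)
    for p,L,W,z in((PK,280,480,50),(pb,130,160,58)):
        c=[[*(rotm(p[2])@q+p[:2]),z] for q in np.array([[1,1],[1,-1],[-1,-1],[-1,1]])*[L/2,W/2]]
        cv2.polylines(o,[np.round(proj("top",c)*4+1.5).astype(int)],True,(255,0,255),1)
    cv2.imwrite(f"pics/t{tag}.png",o[640:1140,1000:1640]); return pb
E
python3 -c "
from h import *
look('8',(605,-18,-2))"
```

```text
time_s: 11.88
ee_pos: [541.3, -25.6, 16.8]
ee_rot: [-90.0, 0.1, -179.7]
force: [0.2, -0.1, -0.4]
gripper_width: 91.0
11.9833 [541.04089065 -25.61089907  16.87483691] [-1.04438922  0.24505556  0.14379281]
resid 1.2160147038318825 120
block [ 5.4913e+02 -2.3960e+01  3.2000e-01] board [584.16  -6.38   0.94] rel yaw 0.62 local [35.1 17.4] overhang L/M/R [np.float64(-40.7), np.float64(-39.9), np.float64(-39.0)]
```

View pics/t8.png

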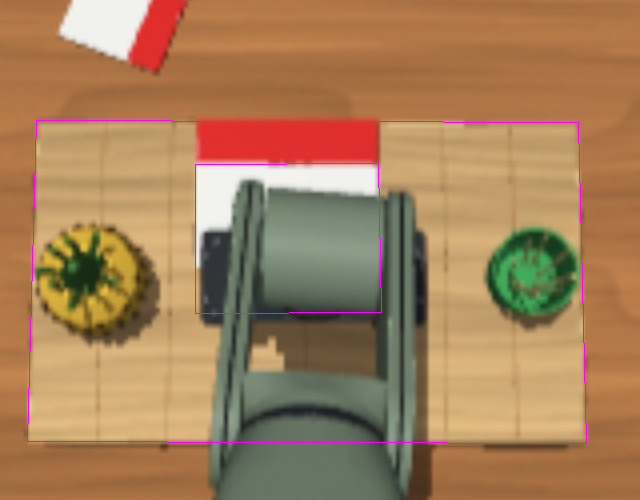

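The fit locked on the red/white line, so the front end is really at about 0 mm overhang. The board is square. I'll push 30 mm more, then measure.

```bash
python3 -m handwheel '[[1,[-3,0,0],[0,0,0]],[1,[-4,0,0],[0,0,0]],[1,[-4,0,0],[0,0,0]],[1,[-4,0,0],[0,0,0]],[1,[-4,0,0],[0,0,0]],[1,[-4,0,0],[0,0,0]],[1,[-4,0,0],[0,0,0]],[1,[-3,0,0],[0,0,0]],[1,[0,0,0],[0,0,0]],[1,[0,0,0],[0,0,0]]]'; 
python3 -c "
from h import *
look('9',(654,-6.4,.9))"
```

```text
time_s: 12.82
ee_pos: [571.5, -25.5, 16.8]
ee_rot: [-90.0, 0.1, -179.7]
force: [1.4, -0.4, -0.3]
gripper_width: 91.2
12.9167 [571.053095   -25.52415201  16.79100511] [-1.00323088  0.58809089 -0.02550075]
resid 0.6047529677741367 120
block [ 5.4913e+02 -2.3960e+01  3.2000e-01] board [ 6.5577e+02 -5.7900e+00  6.4000e-01] rel yaw 0.33 local [106.7  17.6] overhang L/M/R [np.float64(31.3), np.float64(31.7), np.float64(32.2)]
```

View pics/t9.png

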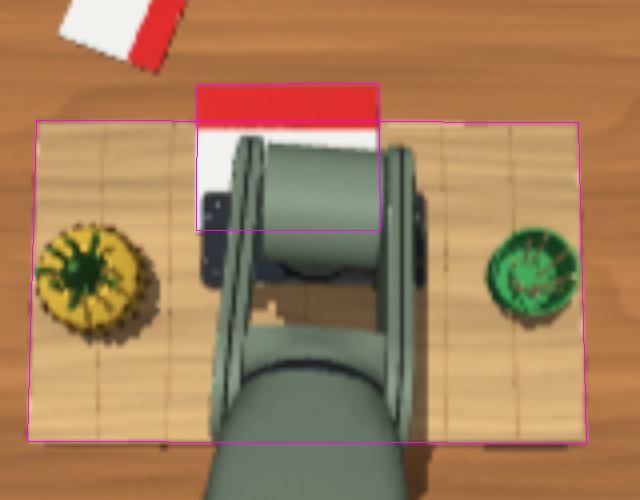

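View pics/s9.png

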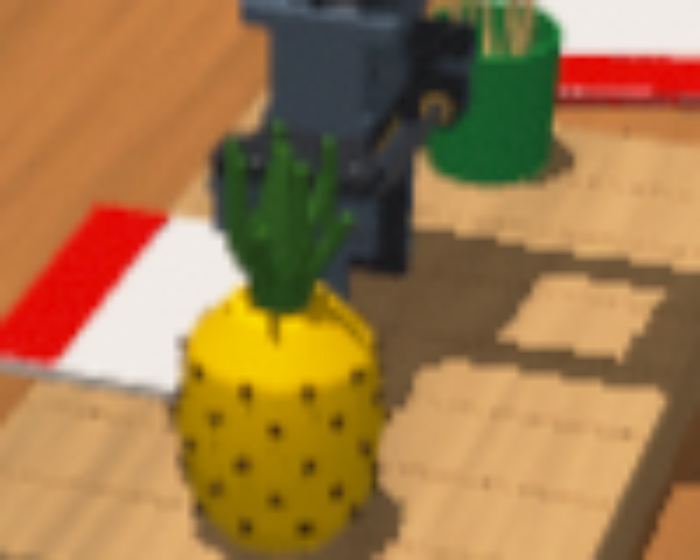

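```bash
python3 -m handwheel '[[1,[-2,0,0],[0,0,0]],[1,[-2,0,0],[0,0,0]],[1,[-2,0,0],[0,0,0]],[1,[-1,0,0],[0,0,0]],[1,[0,0,0],[0,0,0]],[1,[0,0,0],[0,0,0]],[1,[0,0,0],[0,0,0]],[1,[0,0,0],[0,0,0]],[1,[0,0,0],[0,0,0]],[1,[0,0,0],[0,0,0]]]'
python3 - <<'E'
from h import *
pb=look('10',(662.7,-6,.6))
s=env.grab_frame("side"); f=env.grab_frame("top")
cv2.imwrite("pics/side10.png",s[:,:,::-1]);cv2.imwrite("pics/top10.png",f[:,:,::-1])
# refit block in both cameras, avoiding the board/robot: front edge pieces, left edge
x=140
E=[((x,-235),(x,-90)),((x,125),(x,235)),((-x,110),(-x,235)),((-x,-235),(-x,-140)),((-x,240),(x,240)),((-x,-240),(x,-240))]
pt,r,_=fit("top",f,PK,280,480,50,E,w=3); print("block top",pt,np.abs(r).mean())
E2=[((x,-235),(x,-90)),((x,125),(x,235)),((-x,40),(-x,235)),((-x,240),(x,240))]
ps,r,_=fit("side",s,PK,280,480,50,E2,w=3); print("block side",ps,np.abs(r).mean())
X,Y=65,80
B,r,_=fit("side",s,pb,130,160,58,[((X,-Y),(X,Y)),((30,-Y),(X,-Y)),((20,Y),(X,Y))],w=4); print("board side resid",np.abs(r).mean())
report(pb,pt); report(B,ps)
E
```

```text
time_s: 13.75
ee_pos: [577.5, -25.5, 16.8]
ee_rot: [-90.0, 0.1, -179.7]
force: [-0.2, 0.4, 0.2]
gripper_width: 91.0
13.85 [577.4998667  -25.48724327  16.7924021 ] [ 0.03513564 -0.59115896 -0.36898929]
resid 0.6012677280146808 120
block [ 5.4913e+02 -2.3960e+01  3.2000e-01] board [ 6.5943e+02 -5.2400e+00  2.0000e-01] rel yaw -0.12 local [110.4  18.1] overhang L/M/R [np.float64(35.6), np.float64(35.4), np.float64(35.2)]
block top [ 5.48714120e+02 -2.39616448e+01  3.33753910e-01] 1.700042286068489
block side [ 5.47726669e+02 -1.78389495e+01  3.98162413e-01] 1.794128546755242
board side resid 2.5787693031449495
block [ 5.4871e+02 -2.3960e+01  3.3000e-01] board [ 6.5943e+02 -5.2400e+00  2.0000e-01] rel yaw -0.14 local [110.8  18.1] overhang L/M/R [np.float64(36.0), np.float64(35.8), np.float64(35.6)]
block [ 5.4773e+02 -1.7840e+01  4.0000e-01] board [ 6.5841e+02 -2.0100e+00  4.6000e-01] rel yaw 0.06 local [110.8  15.1] overhang L/M/R [np.float64(35.7), np.float64(35.8), np.float64(35.9)]
```

View pics/t10.png

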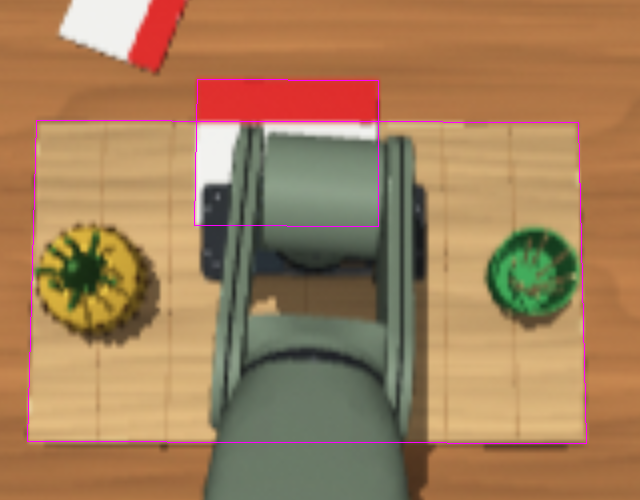

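Both cameras give about 35.8 mm, while dead reckoning and the red line suggest 37–38. I'll push 2.5 mm, then back off for an unobstructed measurement.

```bash
python3 -m handwheel '[[1,[-1,0,0],[0,0,0]],[1,[-1,0,0],[0,0,0]],[1,[-0.5,0,0],[0,0,0]],[1,[0,0,0],[0,0,0]],[1,[0,0,0],[0,0,0]],[1,[0,0,0],[0,0,0]],[1,[0,0,0],[0,0,0]],[1,[0,0,0],[0,0,0]],[1,[0,0,0],[0,0,0]],[1,[0,0,0],[0,0,0]]]'
python3 -m handwheel '[[1,[5,0,0],[0,0,0]],[1,[10,0,0],[0,0,0]],[1,[20,0,0],[0,0,0]],[1,[20,0,0],[0,0,0]],[1,[25,0,0],[0,0,0]],[1,[25,0,0],[0,0,0]],[1,[25,0,0],[0,0,0]],[1,[0,0,0],[0,0,0]],[1,[0,0,0],[0,0,0]],[1,[0,0,0],[0,0,0]]]'
cat > m.py <<'E'
from h import *
import sys
t=sys.argv[1]
X,Y=65,80;x=140
EF=[((X,-Y),(X,Y)),((-X,-Y),(-X,Y)),((-X,Y),(X,Y)),((-X,-Y),(X,-Y)),((25,-Y),(25,Y))]
pb=look(t,(663,-5.5,.3),EF)
s=env.grab_frame("side"); f=env.grab_frame("top")
cv2.imwrite(f"pics/side{t}.png",s[:,:,::-1]);cv2.imwrite(f"pics/top{t}.png",f[:,:,::-1])
pb2,r,n=fit("top",f,pb,130,160,58,EF[:4],w=3)
E=[((x,-235),(x,-90)),((x,125),(x,235)),((-x,110),(-x,235)),((-x,-235),(-x,-140)),((-x,240),(x,240)),((-x,-240),(x,-240))]
pt,r,_=fit("top",f,PK,280,480,50,E,w=3); print("block top",pt,np.abs(r).mean())
report(pb2,pt)
E2=[((x,-235),(x,-90)),((x,125),(x,235)),((-x,40),(-x,235)),((-x,240),(x,240))]
ps,r,_=fit("side",s,PK,280,480,50,E2,w=3)
B,r,_=fit("side",s,pb,130,160,58,[((X,-Y),(X,Y)),((-X,-Y),(X,-Y)),((25,-Y),(25,Y))],w=4); print("board side resid",np.abs(r).mean()); report(B,ps)
o=cv2.resize(s[:,:,::-1],None,fx=6,fy=6,interpolation=cv2.INTER_NEAREST)
for p,L,W,z in((ps,280,480,50),(B,130,160,58)):
    c=[[*(rotm(p[2])@q+p[:2]),z] for q in np.array([[1,1],[1,-1],[-1,-1],[-1,1]])*[L/2,W/2]]
    cv2.polylines(o,[np.round((proj("side",c)+.5)*6).astype(int)],True,(255,0,255),1)
cv2.imwrite(f"pics/sz{t}.png",o[900:1480,1600:2380])
E
python3 m.py 11
```

```text
time_s: 14.78
ee_pos: [579.9, -25.4, 16.7]
ee_rot: [-90.0, 0.0, -179.7]
force: [-3.1, -0.5, 3.1]
gripper_width: 91.3
time_s: 15.62
ee_pos: [450.9, -26.3, 17.2]
ee_rot: [-90.0, 0.1, -179.7]
force: [0.3, -0.7, -0.4]
gripper_width: 91.4
15.7167 [451.00453948 -26.25775733  16.83434615] [-0.0917378   0.58988876 -1.08766038]
resid 0.7643398934216523 200
block [ 5.4913e+02 -2.3960e+01  3.2000e-01] board [ 6.6279e+02 -4.9600e+00  5.3000e-01] rel yaw 0.22 local [113.8  18.4] overhang L/M/R [np.float64(38.5), np.float64(38.8), np.float64(39.1)]
block top [ 5.48796346e+02 -2.39071792e+01  3.53717117e-01] 1.7183326948136595
block [ 5.488e+02 -2.391e+01  3.500e-01] board [ 6.6226e+02 -5.0000e+00  5.3000e-01] rel yaw 0.18 local [113.6  18.2] overhang L/M/R [np.float64(38.3), np.float64(38.6), np.float64(38.8)]
board side resid 2.262615385611794
block [ 5.4652e+02 -1.7880e+01  9.0000e-02] board [6.6148e+02 1.4100e+00 2.3000e-01] rel yaw 0.14 local [115.   19.1] overhang L/M/R [np.float64(39.8), np.float64(40.0), np.float64(40.2)]
```

View pics/t11.png

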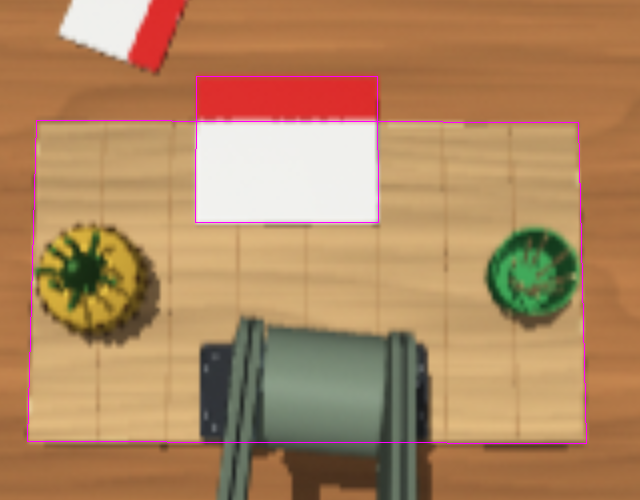

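View pics/sz11.png

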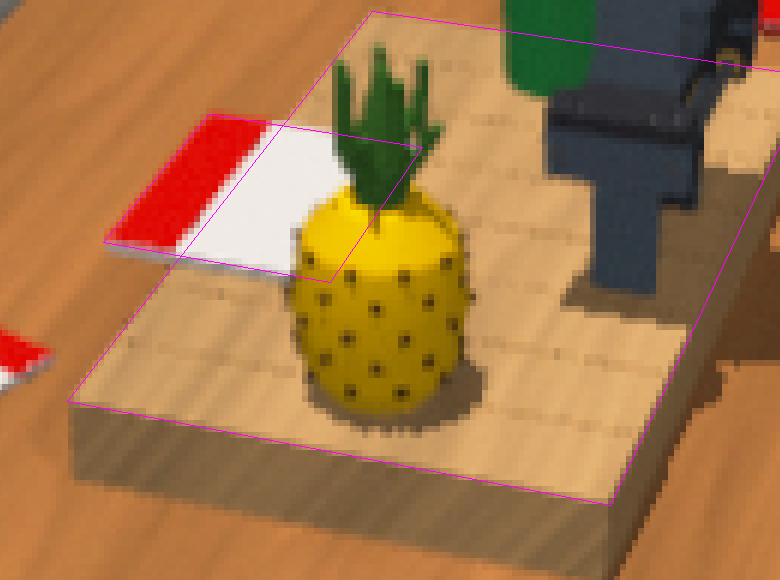

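The estimates agree on 38.6–40 mm overhang with yaw under 0.3°, so it's done. I'll raise the arm clear and verify.

```bash
python3 -m handwheel '[[1,[0,-10,0],[0,0,0]],[1,[0,-25,0],[0,0,0]],[1,[0,-30,0],[0,0,0]],[1,[0,-30,0],[0,0,0]],[1,[0,-30,0],[0,0,0]],[1,[0,-30,0],[0,0,0]],[1,[5,-30,0],[0,0,0]],[1,[15,-20,0],[0,0,0]],[1,[10,0,0],[0,0,0]],[1,[0,0,0],[0,0,0]]]'
python3 m.py 12
python3 - <<'E'
from h import *
for l,z in(("pineapple",60),("tub",70)):
    for d in env.masks_of("top",l)[:1]: print(l,d["p"],d["location"],np.round(np.hstack(rect("top",d["region"],z)),1))
d=env.masks_of("side","scraper")[:1]; print([(q["p"],q["location"]) for q in d])
a=cv2.imread("pics/top12.png").astype(int);b=cv2.imread("pics/top0.png").astype(int)
print(np.abs(a-b).sum(2)[200:290,170:200].max(), np.abs(a-b).sum(2)[205:255,255:288].mean(),np.abs(a-b).sum(2)[210:250,370:396].mean())
E
```

```text
time_s: 16.65
ee_pos: [418.7, -26.3, 222.3]
ee_rot: [-90.0, 0.1, -179.7]
force: [-0.5, 0.3, -1.1]
gripper_width: 91.0
16.75 [419.13842025 -26.26847075 220.60761437] [ 0.0967061  -0.77212721 -0.46248476]
resid 0.7532874804838557 200
block [ 5.4913e+02 -2.3960e+01  3.2000e-01] board [ 6.627e+02 -4.980e+00  5.200e-01] rel yaw 0.20 local [113.7  18.4] overhang L/M/R [np.float64(38.4), np.float64(38.7), np.float64(39.0)]
block top [ 5.48705952e+02 -2.39306321e+01  3.67416205e-01] 1.6684420799598612
block [ 5.4871e+02 -2.3930e+01  3.7000e-01] board [ 6.6225e+02 -5.0000e+00  5.2000e-01] rel yaw 0.15 local [113.7  18.2] overhang L/M/R [np.float64(38.4), np.float64(38.7), np.float64(38.9)]
board side resid 2.107710143533462
block [ 5.4665e+02 -1.7810e+01  1.1000e-01] board [6.6149e+02 1.2400e+00 1.9000e-01] rel yaw 0.08 local [114.9  18.8] overhang L/M/R [np.float64(39.8), np.float64(39.9), np.float64(40.0)]
pineapple 0.77 [272.8, 231.6] [542.8 164.1  91.3  84.7  45.9]
tub 0.96 [384.2, 228.6] [ 555.6 -218.2   75.9   72.6   89.3]
[(0.95, [290.8, 297.1])]
8 1.6236363636363635 1.6278846153846154
```

View pics/top12.png

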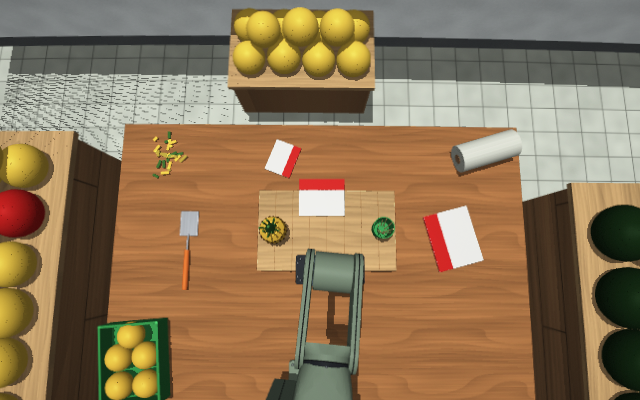

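View pics/sz12.png

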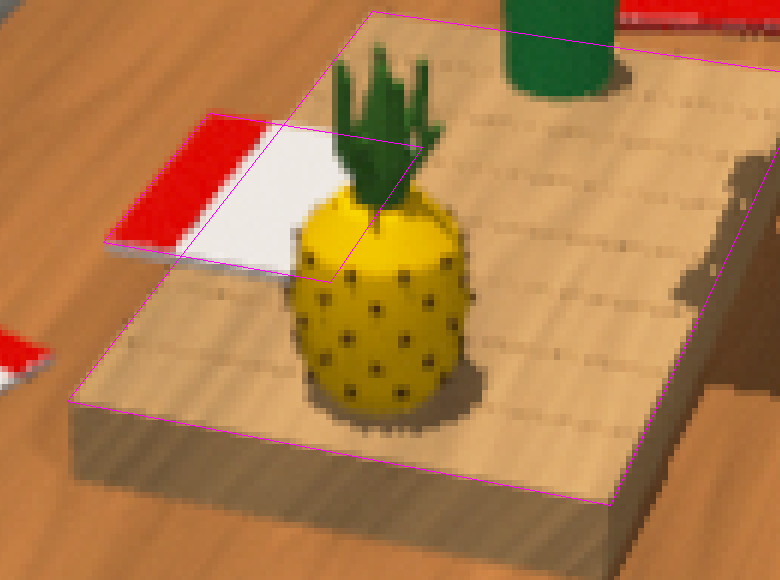

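The board's red end at (322, 185) sticks out past the edge at row 191. The board is flat and square, the bystanders haven't moved, and the arm is clear. Handing in.

```bash
python3 -c "
from workcell import env
print(env.job_done())"
```

```text
the job is handed in; nothing more can be done
None
```

The board now sticks out past the dark edge by about 39–40 mm, square to it and lying flat on the block. I pushed its rear edge with the two open fingertips, which also turned it square from about −9.5°, then backed off and raised the arm clear. The job was handed in at about 17 s.

**Last checks:**
- **Overhang:** the top camera gives 38.7 mm and the side camera 39.9 mm. They disagree by about 1 mm, which is within the calibration. The side fit was the looser of the two, with a mean error of about 2 mm.
- **Squareness:** the board is within about 0.2° of square to the edge.
- **Bystanders:** the pineapple, tub and scraper show no change between the first and last top pictures. The scraper's reported position in the side view shifted by 2 pixels, but the top-view pixels around it are unchanged.
- **Forces:** the wrist force readings stayed within a few newtons.

**What went wrong on the way:**
- **First approach:** it passed over the board without touching it, because the open fingertips sit well above the shut-finger TCP. I backed off and lowered before pushing.
- **Mid-push measurement:** one fit locked onto the red/white line instead of the front edge. I spotted it in the overlay and corrected it.

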